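Step the component tester to the capacitor range and press test

ROBOT

A 7-joint arm with a two-finger parallel gripper is mounted at the origin on the work surface. World frame = base frame: x ahead of the robot, y to its left, z up, the work surface at z = 0. Lengths are in mm, angles in rad, forces in N, time in s.
With the tool pointing down it reaches from about 400 to 850 mm from the base axis. Payload 10.4 kg.
Tool frame: the origin (TCP) lies at the very end of the fingers, on their centre line; the grasp point (between the pads) lies 19 mm behind it; x points along the fingers, y is the direction in which the jaws open and shut, and the axes are right-handed (so a half turn about x gives the same grasp; the last joint's range is limited). The gripper opens to 85 mm and grips with 20 to 120 N. Pads are 22 mm wide; open, the fingers measure 114 mm over their backs; the gripper's body (76 mm by 85 mm) begins 54 mm behind the grasp point. The pads swing forward as they close: fully open they stand 13 mm farther back than shut.
Start: joints at [1.284, 0.332, -0.065, 1.46, 0.022, 1.35, -0.088], TCP at [162.99, -603.395, 231.338] pointing down, gripper open.
Joint ranges: [-2.6, 2.6], [-0.5, 2.12], [-1.47, 1.34], [0.16, 2.42], [-1.27, 4.41], [0.06, 2.06], [-2.6, 2.6]. Speed limits (rad/s): [2.22, 2.22, 2.79, 2.79, 3.14, 3.14, 3.14].

INTERFACE

Orientations are given as [roll, pitch, yaw] about the fixed x, y, z axes, in that order (R = Rz(yaw) Ry(pitch) Rx(roll)).
In Python, from plant import r gives the robot as it stands. The module is installed in compiled form; this text tells all that it offers.
- The arm moves only by the shell command python3 -m creep 'ROWS' [FORCE]. ROWS is JSON, a list of rows, each a list of 3 entries, a list of its own where there are three numbers: the shift along the tool's x, y, z in m, then the turn about the tool's x in rad, then the closure, from 0 (fully open) to 1 (shut). A call has exactly 8 rows; each row is the pose to reach, as a shift and turn from the pose commanded when the call began, along the tool's axes at that moment; what a row does not reach only later rows make up. A row lasts 1/12 s, in which the tool goes at most 41.7 mm and 7.16 degrees, less where a joint would pass 70% of its speed; a pose out of reach is approached as far as the arm can. A call with a gripper value outside its range is refused whole. The fingers move at their own pace and stop on an object; FORCE is the grip in N (left out, the last holds). Time passes only in rows, so rows that repeat a pose let the fingers close, or fill a call up. It gives the time, the measured TCP pose, the force and the opening at its end, in the units of the state.
- r.observe(): the state, without advancing time (a new reading comes with each control period).
- r.capture(name): name is "scene" or "top" or "wrist"; returns a dict with "pixels" (420x560x3 uint8, red, green, blue), "vertical_fov" (degrees; the focal length in pixels is half the picture's height over the tangent of half this angle, whatever the lens; pixels are square), "cx", "cy" (the principal point, pixels), "R" (3x3) and "t" (3): a world point X has camera coordinates R X + t. Camera axes: x right, y down, z forward; pixel columns grow to the right and rows downward; lengths in mm; the calibration is good to about 2 mm. A picture is of the moment at which its call begins. There is no depth.
- r.finish_job(): hands the job in, once; it reports no verdict.
The state is a dict: "clock": time; "joints": joint angles; "joint_velocities": joint speeds; "joint_efforts": joint torques, N m; "position": TCP position; "orientation": TCP orientation; "contact_force": force on the tool from outside, world axes, zero at the start; "torque": the same for the moment, N m; "gripper_width": opening from 0.0 (shut) to 1.0 (fully open).
Only numpy, scipy, OpenCV 4.12 (cv2) and the standard library are available. Lean on these libraries where they do the work, as an engineer would, in place of code of your own. Each camera call takes 0.05 s, during which the arm holds its last target.

TASK

Gently push the upright tab of the tester's rotary selector round, without pinching or lifting the dial, until it clicks into the place labelled with the capacitor symbol (two parallel bars). Only then press the round test button all the way down and let it come up again. Grasp nothing, and leave the loose things on and around the tester where they are.

Things in the scene. Friction and masses are not known exactly. Their poses are not given: they have to be found in the camera images.
- selector (a joint): angle of the rotary selector in rad, counter-clockwise from above. It starts near 0 (blank rest place, small black pin mark). Sprung detents at -2.094, -1.047, 0, 1.047 and 2.094; legend discs stand at all but 0, and it stops just past the two end places. Pushed more than half-way to the next place it snaps there by itself, ahead of the finger; up to about 5 N on the tab turns it.
- tab (a point): centre of the upright finger tab: a white plastic fin 26 mm long radially (33 to 59 mm from the axis), 10 mm thick, standing 27 mm above the dial's flat top; this point is 46 mm from the axis, 13.5 mm above the dial top. It belongs to the dial, a grey disc 120 mm across with a low hub in the middle (28 mm across, 5 mm high).
- dial_axis (a point): point on the selector's vertical axis at the height of the dial's flat top, 84 mm above the table. Its x axis is the tester's x axis (away from its near edge); the tab starts along it. The dial sits on its spindle against a light spring and can be pulled up off its seat, which must not happen.
- pointer (a point): point in the tab's direction 88 mm from the dial axis, at panel height; it turns with the selector and lies over the centre of the legend disc that the tab points to.
- legend_capacitor: The wanted legend: the capacitor symbol, two parallel black bars (22 mm long, 3.5 mm wide, 7 mm apart) with a thin lead running out from the middle of each. A flat white disc, 38 mm across and 2 mm thick, clipped to the panel 88 mm from the dial axis; origin at the centre of its underside (the panel surface, 70 mm above the table). The discs swap places between runs.
- legend_resistor: Resistor symbol: one solid black rectangle, 20 x 11 mm, with a thin lead at each end. A flat white disc, 38 mm across and 2 mm thick, clipped to the panel 88 mm from the dial axis; origin at the centre of its underside (the panel surface, 70 mm above the table). The discs swap places between runs.
- legend_lamp: Lamp symbol: a black circle 26 mm across with a cross inside. A flat white disc, 38 mm across and 2 mm thick, clipped to the panel 88 mm from the dial axis; origin at the centre of its underside (the panel surface, 70 mm above the table). The discs swap places between runs.
- legend_diode: Diode symbol: a solid black triangle, 18 mm wide, its tip against a 20 mm bar, with a thin lead. A flat white disc, 38 mm across and 2 mm thick, clipped to the panel 88 mm from the dial axis; origin at the centre of its underside (the panel surface, 70 mm above the table). The discs swap places between runs.
- test_button (a joint): travel of the round test button in m: 0 up, 0.006 fully down; it springs back when released. Fully down takes 4 N.
- test_button_top (a point): centre of the top of the grey round test button (26 mm across) in its black housing on the panel's near left part; pressed straight down.
- tester: the component tester: a grey instrument 270 x 290 mm, 70 mm high, with a flat metal panel on top, fixed to the bench; origin under its centre on the table; x points from its near edge to its far edge, y to its left. The dial axis is 30 mm beyond its centre. Two binding posts 19 mm high stand at the middle of its near edge.
- flux_bottle: bystander, to be left alone: the amber flux bottle, standing on the near right part of the tester's panel, 26 mm across, 55 mm tall, origin at its base.
- capacitor: bystander, to be left alone: the loose capacitor, standing on the panel between dial and binding posts, a black can 22 mm across, 30 mm tall, origin at its base.
- cutters: bystander, to be left alone: the side cutters, lying left of the tester, about 130 mm long, 16 mm high.
- solder_spool: bystander, to be left alone: the solder spool, standing right of the tester, 54 mm across, 40 mm tall.
- screwdriver: bystander, to be left alone: the screwdriver, lying right of the tester, 170 mm long.
- parts_tray: bystander, to be left alone: the parts tray, clear tray 120 x 90 x 35 mm far left.
- circuit_board: bystander, to be left alone: the circuit board, 70 x 50 mm board at the left.

How it is judged (in metres and radians):
On the way, in this order (a step that is already met when the one before it is completed fails the run):
1. the selector rests at the capacitor legend (horizontal distance between pointer and legend_capacitor below 0.014 m and velocity of joint selector between -0.15 and 0.15 rad/s), for 0.3 s.
2. the test button is pressed down (horizontal distance between pointer and legend_capacitor below 0.014 m and value of joint test_button above 0.0045 m), for 0.04 s.
At the end, for the whole second after the job is handed in: The selector rests with its pointer within 14 mm (about 9 degrees) of the centre of the capacitor legend, the test button has been pressed at least 4.5 mm afterwards and is up again (under 1.5 mm) (horizontal distance between pointer and legend_capacitor below 0.014 m and velocity of joint selector between -0.05 and 0.05 rad/s and value of joint test_button below 0.0015 m); the robot touches nothing.
It fails at once if the test button is pressed while the selector is not at the capacitor legend (value of joint test_button above 0.003 m and not (horizontal distance between pointer and legend_capacitor below 0.014 m)).
It fails at once if the dial or its tab is pinched or forced (over 20 N from the fingers) (contact force between the fingers and selector above 20 N).
It fails at once if the dial is lifted on its spindle by more than 4 mm (z of tab in the frame of tester above 0.1015 m).
It fails at once if a loose bystander is moved or lifted by more than 20 mm (distance of any of flux_bottle, capacitor, cutters, solder_spool, screwdriver, parts_tray, circuit_board from where it was at the start of the episode above 0.02 m).
It also fails if it takes over 64 s, if anything falls off the work surface, if the arm or the gripper's body presses on something with over 40 N, if the wrist force passes 120 N, or if a joint passes its speed limit or range.

## Working session

There is one attempt and no reset: what is moved stays moved. The work goes in short steps, Python scripts to look and compute and a shell command to move; the robot and the scene stay as the last step left them, time stands still between calls to the robot, and variables do not carry over. Pictures are saved under pics/ and viewed, and the job is handed in when it is done.

```bash
mkdir -p pics; ls
python3 - <<'E'
from plant import r
import cv2
s=r.observe(); print(s['clock'],s['position'],s['orientation'],s['contact_force'],s['gripper_width'])
for n in ("scene","top"):
    c=r.capture(n); cv2.imwrite(f"pics/{n}0.png",c["pixels"][:,:,::-1]); print(n,c["vertical_fov"],c["cx"],c["cy"],c["R"],c["t"])
E
```

```text
pics
0.0 [ 162.84042464 -603.04914278  230.537641  ] [-1.53516605  1.56944802  1.87017647] [-0.27204228  0.0055459  -0.44798595] 0.9943481997969673
scene 56.13836020293965 281.37527004861005 204.4204941411584 [[ 0.58378681  0.8118564  -0.0090641 ]
 [ 0.61038845 -0.44622271 -0.65445491]
 [-0.53536801  0.37652952 -0.7560467 ]] [-373.19602275 -236.936619   1242.74951546]
top 52.01588619763277 281.73081937520084 211.02572929155724 [[-0.01060921 -0.99984815 -0.01382475]
 [-0.98378966  0.0129119  -0.17886079]
 [ 0.17901214  0.01170308 -0.98377726]] [ 90.19880717 526.55140427 921.66032665]
```

View pics/scene0.png

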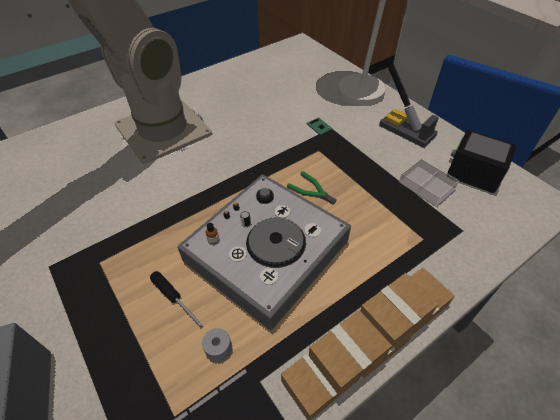

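View pics/top0.png

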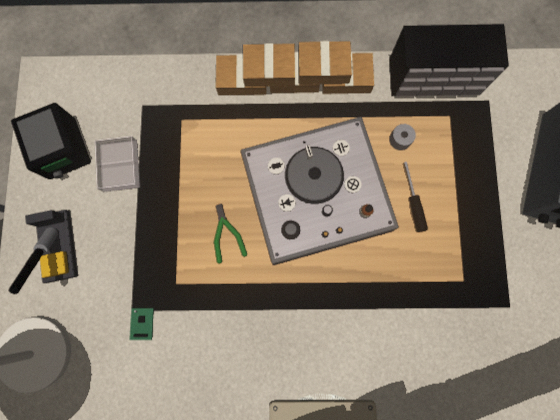

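```bash
cat > h.py <<'E'
import numpy as np, cv2
def K(c):
    f=c["pixels"].shape[0]/2/np.tan(np.radians(c["vertical_fov"]/2)); return f
def ray(c,u,v,z):
    f=K(c); R=np.array(c["R"]);t=np.array(c["t"])
    d=R.T@np.array([(u-c["cx"])/f,(v-c["cy"])/f,1]); o=-R.T@t
    return o+d*(z-o[2])/d[2]
def proj(c,X):
    p=np.array(c["R"])@np.array(X)+c["t"]; return K(c)*p[:2]/p[2]+[c["cx"],c["cy"]]
E
python3 - <<'E'
from plant import r
import cv2
c=r.capture("top"); p=c["pixels"][:,:,::-1]
cv2.imwrite("pics/topz.png",cv2.resize(p[110:275,230:410],None,fx=3.6,fy=3.6,interpolation=cv2.INTER_CUBIC))
c=r.capture("scene"); p=c["pixels"][:,:,::-1]
cv2.imwrite("pics/scenez.png",cv2.resize(p[165:325,170:360],None,fx=3.6,fy=3.6,interpolation=cv2.INTER_CUBIC))
E
```

```text
(no output)
```

View pics/topz.png

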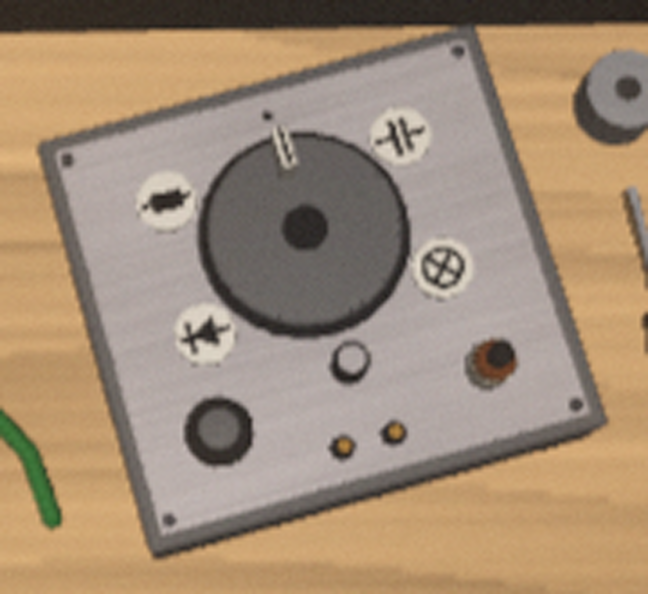

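View pics/scenez.png

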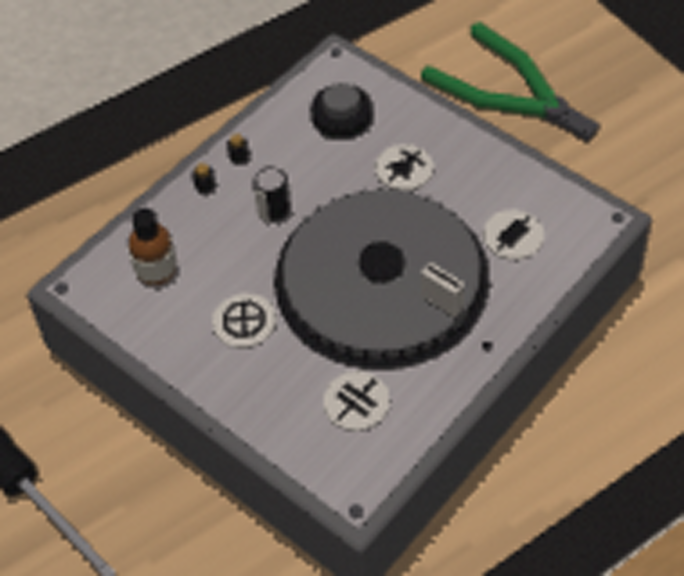

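The top zoom shows the tab at about (285,147) and the pin mark at (267,116). The capacitor disc at (401,134) is the next place clockwise (-1.047), lamp (443,267), resistor (165,200), diode (205,333), and the button cap is at (218,429). Next I measure these.

```bash
cat > meas.py <<'E'
from plant import r
import numpy as np, cv2
from h import *
for n,s0,(ox,oy),pts in (("top",3.6,(230,110),dict(cap=(401,134),lamp=(443,267),res=(165,200),dio=(205,333))),("scene",3.6,(170,165),dict(cap=(357,401),lamp=(245,320),res=(514,234),dio=(404,167)))):
    c=r.capture(n); S=4
    p=cv2.resize(c["pixels"],None,fx=S,fy=S,interpolation=cv2.INTER_CUBIC).astype(int)
    m=((p.min(2)>160)&(p[:,:,0]-p[:,:,2]>4)).astype(np.uint8) if 0 else (p.min(2)>175).astype(np.uint8)
    m=cv2.morphologyEx(m,cv2.MORPH_OPEN,np.ones((3,3)))
    D={}
    for k,(x,y) in pts.items():
        u,v=x/s0+ox,y/s0+oy
        w=np.zeros_like(m); cv2.circle(w,(int(u*S),int(v*S)),int(11.5*S),1,-1)
        ys,xs=np.nonzero(m&w)
        (cx,cy),(a,b),_=cv2.fitEllipse(cv2.convexHull(np.c_[xs,ys].astype(np.float32)))
        uu,vv=(cx+.5)/S-.5,(cy+.5)/S-.5
        D[k]=ray(c,uu,vv,72); print(n,k,round(uu,1),round(vv,1),"px dia",round(a/S,1),round(b/S,1),D[k].round(1))
    # discs at +-60,+-120: axis = mean of all four... (sum of unit vectors = 0)
    P=np.array([D[k][:2] for k in("cap","lamp","res","dio")]); ang=np.radians([-60,-120,60,120])
    # lsq rigid fit
    A=np.exp(1j*ang); z=P@[1,1j]; zc=z.mean(); Ac=A.mean(); q=((z-zc)*np.conj(A-Ac)).sum()/(abs(A-Ac)**2).sum()
    o=zc-q*Ac; print("axis",o,"radius",abs(q),"yaw deg",np.degrees(np.angle(q)),"resid",abs(z-o-q*A).round(1))
E
python3 meas.py
python3 - <<'E'
from plant import r
from h import *
c=r.capture("top"); g=lambda x,y,z:ray(c,x/3.6+230,y/3.6+110,z).round(1)
print("button",g(218,429,85),"pin",g(267,116,70),"flux cap",g(500,353,125),"cap",g(352,358,100),"tab ",g(283,135,111), "posts",g(343,447,89),g(394,431,89),"hub",g(305,227,89))
c=r.capture("scene"); g=lambda x,y,z:ray(c,x/3.6+170,y/3.6+165,z).round(1)
print("button",g(342,103,85),"pin",g(487,346,70),"flux cap",g(145,218,125),"cap",g(270,180,100),"tab ",g(444,276,111),"posts",g(203,172,89),g(237,142,89),"hub",g(381,262,89))
E
```

```text
top cap 340.8 147.2 px dia 15.6 16.5 [667.5 -51.   72. ]
top lamp 352.7 183.7 px dia 16.2 17.1 [582.8 -74.4  72. ]
top res 275.5 165.1 px dia 15.8 17.2 [628.1  96.5  72. ]
top dio 286.4 202.1 px dia 16.4 17.2 [543.2  73.1  72. ]
axis (605.4105585659829+11.043162639879636j) radius 88.11925626670659 yaw deg 15.118026697321564 resid [0.3 0.3 0.3 0.3]
button [481.  65.  85.] pin [681.4  31.2  70. ] flux cap [517.5 -97.3 125. ] cap [520.3 -14.7 100. ] tab  [654.9  23.6 111. ] posts [468.8  -8.9  89. ] [477.9 -39.4  89. ] hub [603.7  10.3  89. ]
button [483.9  64.3  85. ] pin [683.4  31.5  70. ] flux cap [522.5 -99.5 125. ] cap [522.9 -15.5 100. ] tab  [651.1  23.3 111. ] posts [484.  -42.2  89. ] [475.2 -11.6  89. ] hub [608.2   8.5  89. ]Traceback (most recent call last):
  File "meas.py", line 14, in <module>
    (cx,cy),(a,b),_=cv2.fitEllipse(cv2.convexHull(np.c_[xs,ys].astype(np.float32)))
                    ~~~~~~~~~~~~~~^^^^^^^^^^^^^^^^^^^^^^^^^^^^^^^^^^^^^^^^^^^^^^^^^
cv2.error: OpenCV(4.12.0) /io/opencv/modules/imgproc/src/shapedescr.cpp:356: error: (-215:Assertion failed) n >= 0 && (depth == CV_32F || depth == CV_32S) in function 'fitEllipseNoDirect'
```

```bash
cat >> h.py <<'E'
from scipy.spatial.transform import Rotation as Ro
def tool(s): return Ro.from_euler('xyz',s['orientation']).as_matrix()
def shift(s,X): return tool(s).T@(np.array(X)-s['position'])
E
python3 - <<'E'
from plant import r
from h import *
s=r.observe(); print(tool(s).round(3)); print(s['position'],shift(s,[642,53,231]))
E
```

```text
[[-0.     0.261 -0.965]
 [ 0.    -0.965 -0.261]
 [-1.    -0.    -0.   ]]
[ 162.98059916 -603.34655286  231.23777662] [ 3.00423536e-01 -5.08707034e+02 -6.33614633e+02]
```

```bash
python3 -m creep '[[[0,-0.021,-0.026],0,1],[[0,-0.042,-0.053],0,1],[[0,-0.064,-0.079],0,1],[[0,-0.085,-0.106],0,1],[[0,-0.106,-0.132],0,1],[[0,-0.127,-0.158],0,1],[[0,-0.148,-0.185],0,1],[[0,-0.170,-0.211],0,1]]' 20
```

```text
clock: 1.07
position: [323.2, -382.9, 231.5]
orientation: [1.74, 1.57, -1.138]
contact_force: [1.1, -0.7, -0.1]
gripper_width: -0.001
```

```bash
python3 -m creep '[[[0,-0.021,-0.026],0,1],[[0,-0.042,-0.053],0,1],[[0,-0.064,-0.079],0,1],[[0,-0.085,-0.106],0,1],[[0,-0.106,-0.132],0,1],[[0,-0.127,-0.158],0,1],[[0,-0.148,-0.185],0,1],[[0,-0.170,-0.211],0,1]]'
```

```text
clock: 1.73
position: [482.6, -163.8, 231.6]
orientation: [2.214, 1.57, -0.664]
contact_force: [0.1, -1.1, -0.4]
gripper_width: -0.0
```

```bash
python3 -m creep '[[[0,-0.021,-0.026],0,1],[[0,-0.042,-0.053],0,1],[[0,-0.064,-0.079],0,1],[[0,-0.085,-0.106],0,1],[[0,-0.106,-0.132],0,1],[[0,-0.127,-0.158],0,1],[[0,-0.148,-0.185],0,1],[[0,-0.170,-0.211],0,1]]'
python3 - <<'E'
from plant import r
from h import *
s=r.observe(); print(tool(s).round(3)); print(s['position'],shift(s,[642,53,231]),s['joints'],s['gripper_width'])
E
```

```text
clock: 2.4
position: [642.1, 55.0, 231.2]
orientation: [1.691, 1.57, -1.188]
contact_force: [0.1, -0.6, 0.2]
gripper_width: 0.001
[[ 0.     0.26  -0.966]
 [-0.    -0.966 -0.26 ]
 [-1.     0.    -0.   ]]
[642.05416742  54.96620135 231.20888988] [0.20962127 1.88450791 0.5632102 ] [ 0.29175182  0.44273755 -0.61793389  1.37861267  0.25503015  1.39976432
 -1.63143844] 0.0005012014242888284
```

Run:
```python
from plant import r
from h import *
a=r.capture("scene"); b=r.capture("wrist")
im=np.hstack([cv2.resize(a["pixels"][80:330,150:400],(400,400)),cv2.resize(b["pixels"],(400,300))[:,:] if 0 else cv2.copyMakeBorder(cv2.resize(b["pixels"],(400,300)),0,100,0,0,0)])
cv2.imwrite("pics/s1.png",im[:,:,::-1])
```

```text
(no output)
```

View pics/s1.png

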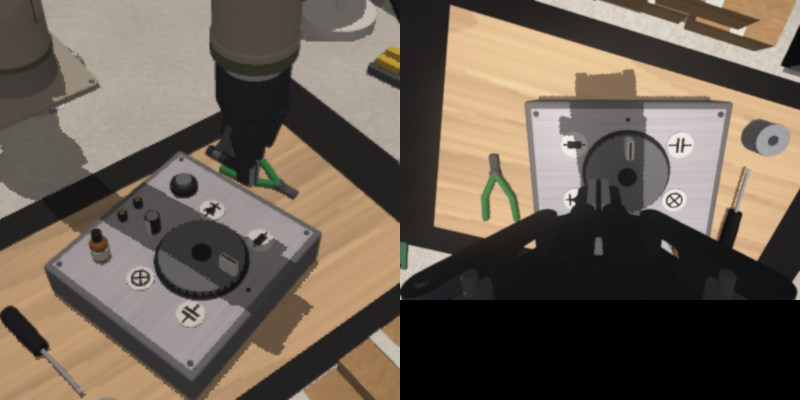

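```bash
python3 -m creep '[[[0.02,0,0],0,1],[[0.04,0,0],0,1],[[0.06,0,0],0,1],[[0.08,0,0],0,1],[[0.1,0,0],0,1],[[0.12,0,0],0,1],[[0.133,0,0],0,1],[[0.133,0,0],0,1]]'
python3 - <<'E'
from plant import r
from h import *
s=r.observe(); R=tool(s)
# arc plan: finger rides at radius 46, about axis (606,10.5)
ax=np.array([606,10.5]); p=np.array(s['position'][:2])-ax
print(s['position'],"rad",np.hypot(*p),"ang rel",np.degrees(np.arctan2(p[1],p[0]))-15.1)
off=19.5  # half tab + half finger guess
for d in (0,-10,-20,-30,-40,-48):
    a=np.radians(15.1+d); X=ax+46*np.array([np.cos(a),np.sin(a)])+off*np.array([-np.sin(a),np.cos(a)])
    print(d,shift(s,[*X,s['position'][2]]).round(1))
a=r.capture("scene"); b=r.capture("wrist")
im=np.hstack([cv2.resize(a["pixels"][150:330,170:350],(400,400)),cv2.copyMakeBorder(cv2.resize(b["pixels"],(400,300)),0,100,0,0,0)])
cv2.imwrite("pics/s2.png",im[:,:,::-1])
E
```

```text
clock: 3.17
position: [639.4, 53.2, 95.3]
orientation: [-0.098, 1.566, -2.976]
contact_force: [0.3, 0.2, -0.2]
gripper_width: 0.001
[639.425528    53.15879259  95.31344522] rad 54.19445089013936 ang rel 36.81933329325489
0 [-0.  13.  -2.6]
-10 [-0.  21.3 -5.3]
-20 [-0.  29.9 -6.5]
-30 [-0.  38.6 -6.2]
-40 [-0.  47.1 -4.4]
-48 [-0.  53.6 -1.9]
```

View pics/s2.png

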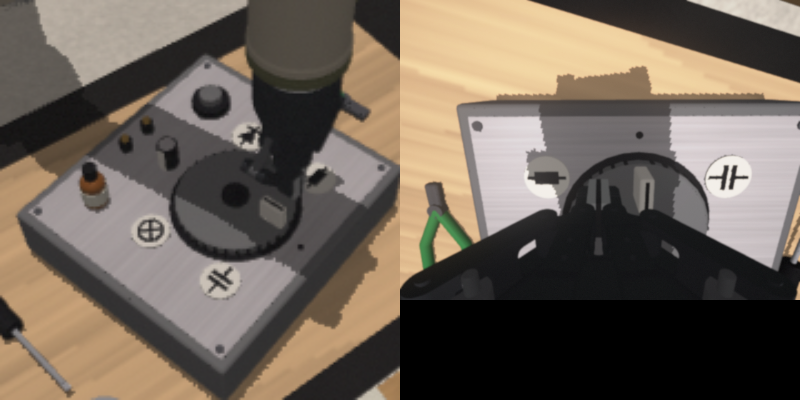

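```bash
python3 -m creep '[[[0,0.004,-0.001],0,1],[[0,0.008,-0.002],0,1],[[0,0.011,-0.0025],0,1],[[0,0.014,-0.003],0.02,1],[[0,0.017,-0.004],0.08,1],[[0,0.020,-0.005],0.14,1],[[0,0.023,-0.0055],0.2,1],[[0,0.026,-0.006],0.27,1]]'
python3 - <<'E'
from plant import r
from h import *
s=r.observe(); print(s['position'],s['contact_force']); ax=np.array([606,10.5]); off=19.5
print(tool(s).round(2))
for d in (-16,-25,-30,-35,-40,-45):
    a=np.radians(15.1+d); X=ax+46*np.array([np.cos(a),np.sin(a)])+off*np.array([-np.sin(a),np.cos(a)])
    print(d,shift(s,[*X,s['position'][2]]).round(1))
a=r.capture("top"); b=r.capture("wrist")
im=np.hstack([cv2.resize(a["pixels"][100:280,230:410],(400,400)),cv2.copyMakeBorder(cv2.resize(b["pixels"],(400,300)),0,100,0,0,0)])
cv2.imwrite("pics/s3.png",im[:,:,::-1])
E
```

```text
clock: 3.93
position: [654.2, 31.1, 98.9]
orientation: [-2.312, 1.569, 0.82]
contact_force: [-0.1, 2.4, 1.6]
gripper_width: -0.004
[654.19280628  31.10374338  98.91500567] [-0.07339107  2.41053421  1.58046986]
[[ 0.   -0.01 -1.  ]
 [ 0.   -1.    0.01]
 [-1.   -0.   -0.  ]]
-16 [-0.   1.8  1.9]
-25 [-0.   9.3 -0.6]
-30 [-0.  13.6 -1.4]
-35 [-0.  17.9 -1.9]
-40 [-0.  22.3 -2. ]
-45 [-0.  26.6 -1.7]
```

View pics/s3.png

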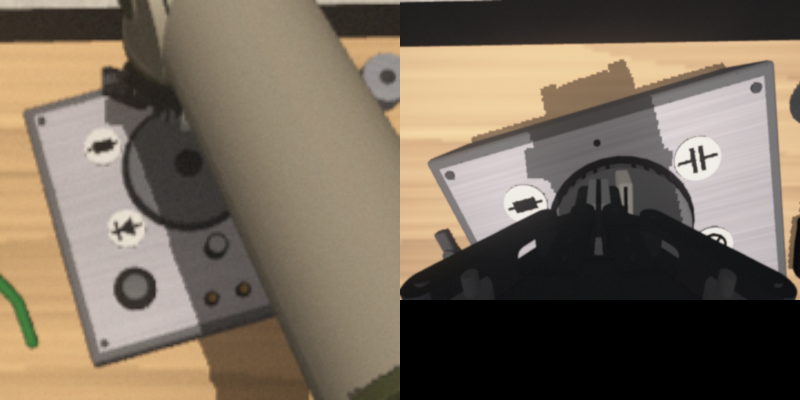

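The wrist view shows the finger flush against the tab at (620,195), with 2.4 N on it, so I continue along the arc.

```bash
python3 -m creep '[[[0,0.003,0.001],0.04,1],[[0,0.006,0.0005],0.1,1],[[0,0.009,0],0.16,1],[[0,0.012,-0.0005],0.22,1],[[0,0.015,-0.001],0.28,1],[[0,0.018,-0.001],0.34,1],[[0,0.021,-0.001],0.4,1],[[0,0.023,-0.001],0.44,1]]'
python3 - <<'E'
from plant import r
from h import *
s=r.observe(); print(s['position'],s['contact_force'])
a=r.capture("scene"); b=r.capture("wrist")
im=np.hstack([cv2.resize(a["pixels"][150:330,170:350],(400,400)),cv2.copyMakeBorder(cv2.resize(b["pixels"],(400,300)),0,100,0,0,0)])
cv2.imwrite("pics/s4.png",im[:,:,::-1])
E
```

```text
clock: 4.7
position: [654.5, 6.8, 98.4]
orientation: [1.975, 1.57, -1.614]
contact_force: [0.8, -0.3, -1.0]
gripper_width: 0.0
[654.52801734   6.75448185  98.39339309] [ 0.83835995 -0.33149262 -1.0226914 ]
```

View pics/s4.png

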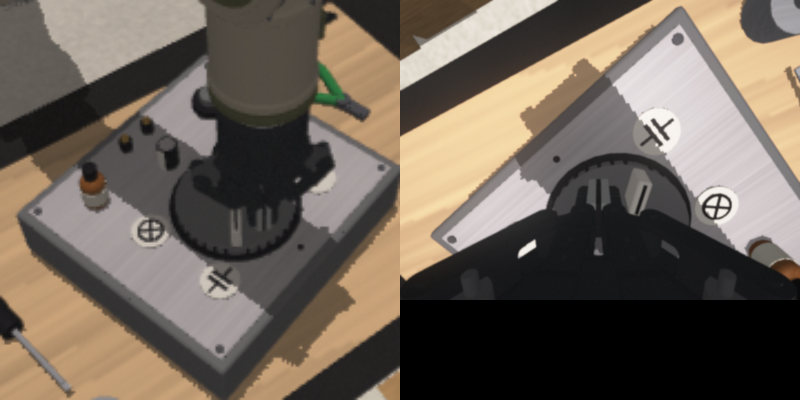

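The tab snapped ahead of the finger and now points at the capacitor disc at (657,132) in the wrist view. I back off and lift.

```bash
python3 -m creep '[[[0,-0.005,0],0,1],[[-0.005,-0.01,0],0,1],[[-0.03,-0.01,0],0,1],[[-0.055,-0.01,0],0,1],[[-0.08,-0.01,0],0,1],[[-0.1,-0.01,0],0,1],[[-0.12,-0.01,0],0,1],[[-0.12,-0.01,0],0,1]]'
python3 - <<'E'
from plant import r
from h import *
s=r.observe(); print(s['position'],s['contact_force'])
print(shift(s,[482.5,64.7,s['position'][2]]), np.array(s['joints']).round(2))
a=r.capture("scene"); b=r.capture("top")
cv2.imwrite("pics/s5.png",np.hstack([cv2.resize(x,(400,400),interpolation=cv2.INTER_CUBIC) for x in (a["pixels"][160:330,180:350],b["pixels"][100:280,230:410])])[:,:,::-1])
# line-of-sight for button: two-view height
def rr(c,u,v):
    f=K(c);R=np.array(c["R"]);d=R.T@np.array([(u-c["cx"])/f,(v-c["cy"])/f,1]);return -R.T@np.array(c["t"]),d/np.linalg.norm(d)
def tri(p,q):
    A=np.c_[p[1],-q[1]];x=np.linalg.lstsq(A,q[0]-p[0],rcond=None)[0];return (p[0]+p[1]*x[0]+q[0]+q[1]*x[1])/2
print("button",tri(rr(b,218/3.6+230,429/3.6+110),rr(a,342/3.6+170,103/3.6+165)))
E
```

```text
clock: 5.47
position: [660.7, 17.8, 223.6]
orientation: [-2.608, 1.564, 0.09]
contact_force: [-0.0, 0.8, 0.2]
gripper_width: -0.002
[660.69299169  17.81416471 223.59247975] [-0.03243584  0.77357856  0.22731288]
[ -1.17000296  34.18764342 181.05485349] [ 0.23  0.45 -0.46  1.35  0.2   1.38 -2.24]
button [481.57617258  65.29834915  82.23597886]
```

View pics/s5.png

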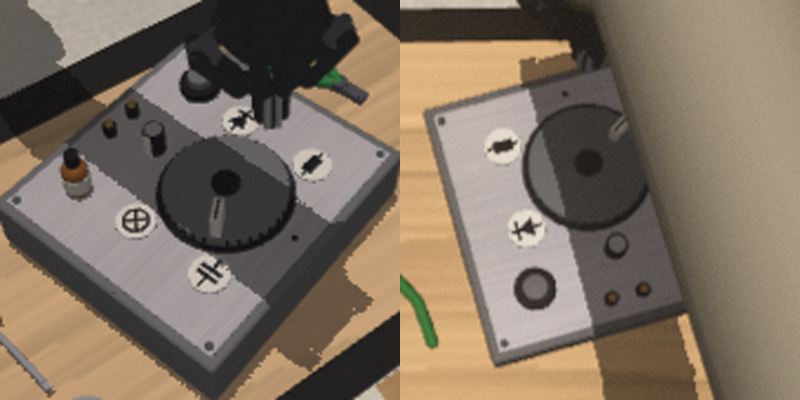

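The selector tab points at the capacitor disc, at (215,215) towards (208,272) in the left view. The button triangulates to (482, 65, 82). I go above it.

```bash
python3 -m creep '[[[0,0.005,0.026],-0.1,1],[[0,0.010,0.052],-0.2,1],[[0,0.015,0.078],-0.3,1],[[0,0.020,0.104],-0.4,1],[[0.02,0.025,0.130],-0.5,1],[[0.04,0.030,0.156],-0.6,1],[[0.06,0.034,0.181],-0.7,1],[[0.07,0.034,0.181],-0.7,1]]'
python3 - <<'E'
from plant import r
from h import *
s=r.observe(); print(s['position'],s['contact_force'],tool(s).round(2))
print(shift(s,[482,65,83]), np.array(s['joints']).round(2))
a=r.capture("scene"); b=r.capture("wrist"); 
for c,n in((a,'scene'),(b,'wrist')): print(n,proj(c,[482,65,83]),proj(c,s['position']))
cv2.imwrite("pics/s6.png",np.hstack([cv2.resize(a["pixels"][110:270,190:350],(400,400),interpolation=cv2.INTER_CUBIC),cv2.copyMakeBorder(cv2.resize(b["pixels"],(400,300)),0,100,0,0,0)])[:,:,::-1])
E
```

```text
clock: 6.23
position: [475.5, 65.2, 145.1]
orientation: [0.004, 1.565, -2.874]
contact_force: [0.3, 0.6, -0.3]
gripper_width: -0.001
[475.5063801   65.19486934 145.08223059] [ 0.34461411  0.55980353 -0.34437391] [[-0.01  0.26 -0.97]
 [-0.   -0.97 -0.26]
 [-1.    0.    0.01]]
[62.04462903  1.87835188 -6.58363357] [ 0.37  0.14 -0.63  1.91  0.09  1.13 -1.61]
scene [264.81774547 193.57965246] [262.19265561 173.57407219]
wrist [276.5645626  221.07508381] [272.74982958 269.73806489]
```

View pics/s6.png

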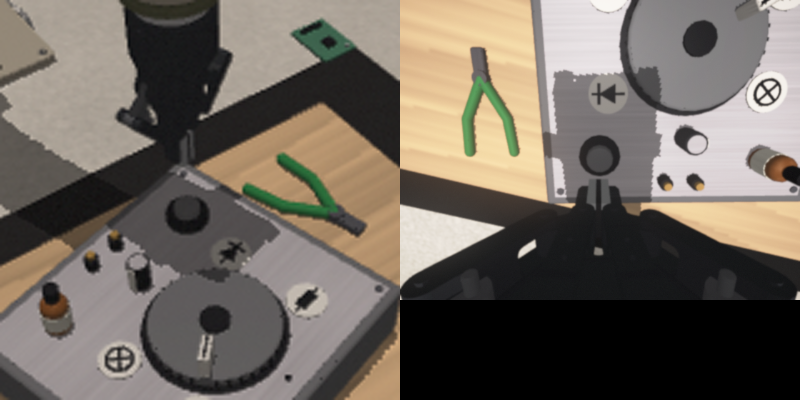

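```bash
python3 -m creep '[[[0.01,0.001,-0.003],0,1],[[0.02,0.002,-0.006],0,1],[[0.03,0.002,-0.006],0,1],[[0.04,0.002,-0.006],0,1],[[0.045,0.002,-0.006],0,1],[[0.048,0.002,-0.006],0,1],[[0.048,0.002,-0.006],0,1],[[0.048,0.002,-0.006],0,1]]'
python3 - <<'E'
from plant import r
from h import *
s=r.observe(); print(s['position'],s['contact_force'])
print(shift(s,[482,65,83]))
a=r.capture("scene"); b=r.capture("wrist"); 
cv2.imwrite("pics/s7.png",np.hstack([cv2.resize(a["pixels"][150:230,220:300],(400,400),interpolation=cv2.INTER_CUBIC),cv2.resize(b["pixels"][150:310,200:360],(400,400),interpolation=cv2.INTER_CUBIC)])[:,:,::-1])
E
```

```text
clock: 7.0
position: [487.3, 63.6, 100.4]
orientation: [2.95, 1.571, 0.062]
contact_force: [0.3, -0.0, 1.0]
gripper_width: 0.003
[487.34156504  63.58590771 100.43489112] [ 0.28477773 -0.03112499  0.9804371 ]
[17.43402407 -2.71074633  4.81809729]
```

View pics/s7.png

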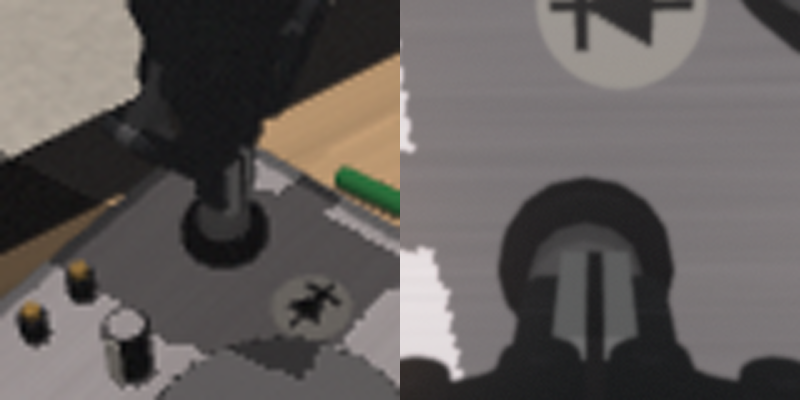

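```bash
python3 -m creep '[[[0,-0.001,0.003],0,1],[[0.002,-0.001,0.004],0,1],[[0.004,-0.001,0.004],0,1],[[0.006,-0.001,0.004],0,1],[[0.008,-0.001,0.004],0,1],[[0.01,-0.001,0.004],0,1],[[0.012,-0.001,0.004],0,1],[[0.012,-0.001,0.004],0,1]]'
python3 - <<'E'
from plant import r
from h import *
s=r.observe(); print(s['position'],s['contact_force'])
print(shift(s,[482,65,83]))
E
```

```text
clock: 7.77
position: [483.1, 63.4, 88.0]
orientation: [0.244, 1.571, -2.644]
contact_force: [-1.2, -1.6, 2.8]
gripper_width: 0.003
[483.0678772   63.39932849  88.0248496 ] [-1.15176479 -1.63692141  2.78435703]
[ 5.02488944 -1.81775642  0.63077111]
```

```bash
python3 -m creep '[[[0.0005,0,0],0,1],[[0.001,0,0],0,1],[[0.0015,0,0],0,1],[[0.002,0,0],0,1],[[0.0025,0,0],0,1],[[0.003,0,0],0,1],[[0.003,0,0],0,1],[[0.003,0,0],0,1]]'
python3 - <<'E'
from plant import r
from h import *
import time
s=r.observe(); print(s['position'],s['contact_force'],s['torque'])
b=r.capture("scene"); s=r.observe(); print(s['position'],s['contact_force'])
cv2.imwrite("pics/s8.png",cv2.resize(b["pixels"][150:230,220:300],(400,400),interpolation=cv2.INTER_CUBIC)[:,:,::-1])
E
```

```text
clock: 8.43
position: [483.2, 63.4, 86.0]
orientation: [1.584, 1.57, -1.304]
contact_force: [-4.8, -1.1, 11.9]
gripper_width: 0.002
[483.16297339  63.41083377  85.95827196] [-4.84208455 -1.08273538 11.91507655] [-0.36401034  1.19617557  0.06139177]
[483.17949115  63.41407827  85.96401647] [-4.41082062 -1.91370357 11.84870625]
```

View pics/s8.png

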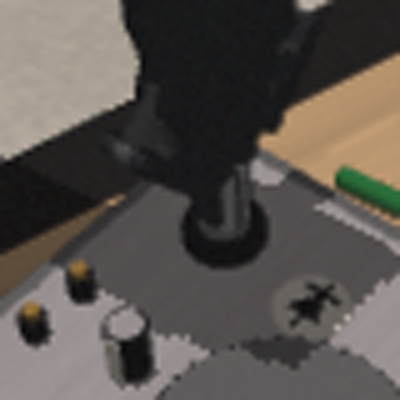

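Run:
```python
import cv2,numpy as np
a=cv2.imread("pics/top0.png")[215:245,275:307]; b=cv2.imread("pics/scene0.png")[180:210,250:282]; 
cv2.imwrite("pics/btn.png",np.hstack([cv2.resize(x,(390,390),interpolation=cv2.INTER_NEAREST) for x in (a,b)]))
print(a[:,:,1][8:24,8:24]); print(b[:,:,1][2:26,4:28])
```

```text
[[122  63  45  46  46  58  71  72  71  70  57  51  45  47  71 126]
 [ 77  45  48  45  69  84  95  96 100  95  79  64  48  46  47  65]
 [ 48  47  46  63  92  96 100  99 100  98  96  91  61  48  48  46]
 [ 47  45  63  90 100  98 103 103 102 102 100  94  89  56  46  47]
 [ 46  47  78  95 102 103 101 102  96 101 100 101  98  62  44  49]
 [ 48  49  83  98 101 101 102 102 103 103 100  99 100  71  49  46]
 [ 46  48  88 104 103 102 103 107 105 102 102 106 103  72  53  49]
 [ 48  46  82 100 102 102 102 102 104  98 104 104 100  63  50  50]
 [ 48  42  63  95 106 106 103 107 108 110 106 103  90  54  47  44]
 [ 44  45  44  78 101 106 107 108 108 109 105  95  75  51  50  45]
 [ 47  50  48  53  78  96 102 102 105 101  98  72  55  49  47  47]
 [ 51  52  43  43  54  70  74  82  85  72  68  56  48  47  49  51]
 [ 79  48  44  46  49  43  48  48  48  46  49  43  44  50  44  86]
 [138  77  51  47  50  45  47  48  49  46  48  47  43  46  85 142]
 [175 141  73  45  45  45  51  49  46  47  48  43  65  68 138 169]
 [174 174 142 106  59  48  46  46  40  45  48  68 126 139 167 174]]
[[ 86  94 121 140 139 139 1
[... 1697 characters left out ...]
39 130  28  18  24  25  26  24  27  27  26  28  25  24  22  17  16
   35  82 137 137 135 138]
 [138 138 133  82  27  18  18  21  27  22  25  25  26  23  20  13  18  29
   77 138 136 137 137 139]
 [139 140 140 135  81  23  18  18  18  15  16  18  18  17  17  18  30  64
   91 137 136 138 139 138]
 [140 141 142 141 134  58  37  23  19  18  16  18  21  22  29  55  76 137
  135 137 139 139 138 136]
 [141 142 141 140 140 133  80  70  54  53  53  53  54  62  83 138 136 136
  137 139 138 138 136 135]
 [142 141 141 139 138 137 140 139 140 140 137 137 139 138 139 137 135 136
  139 139 137 137 135 135]
 [140 139 139 138 138 140 139 140 139 137 137 138 139 140 138 136 136 137
  138 137 137 135 134 139]]
```

View pics/btn.png

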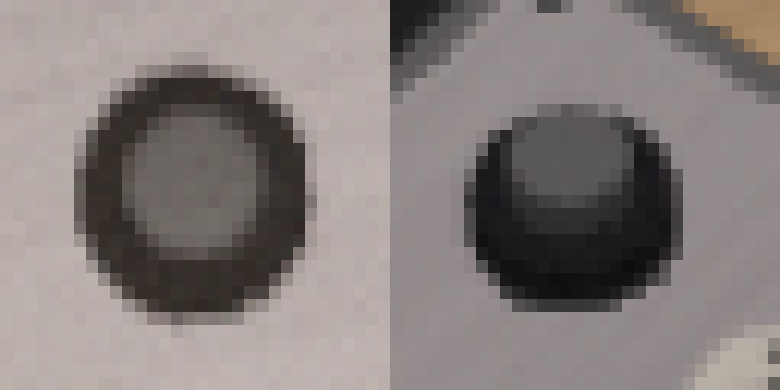

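Run:
```python
from plant import r
from h import *
b=r.capture("top");a=r.capture("scene")
for z in (80,84,88,92,96): print(z,ray(b,290.4,228.8,z).round(1),ray(a,264.2,191.6,z).round(1))
s=r.observe();print(s['position'],s['contact_force'])
```

```text
80 [482.5  65.3  80. ] [473.4  68.9  80. ]
84 [481.9  65.3  84. ] [476.5  66.9  84. ]
88 [481.4  65.3  88. ] [479.7  65.   88. ]
92 [480.8  65.3  92. ] [482.9  63.1  92. ]
96 [480.3  65.4  96. ] [486.   61.1  96. ]
[483.1955152   63.42499471  85.98127951] [-4.76955178 -1.49570952 12.96202818]
```

```bash
python3 -m creep '[[[0.0005,0,0],0,1],[[0.001,0,0],0,1],[[0.001,0,0],0,1],[[0.001,0,0],0,1],[[0.001,0,0],0,1],[[0.001,0,0],0,1],[[0.001,0,0],0,1],[[0.001,0,0],0,1]]'
```

```text
clock: 9.25
position: [483.2, 63.4, 85.7]
orientation: [1.675, 1.57, -1.213]
contact_force: [-10.4, -2.7, 22.7]
gripper_width: 0.004
```

```bash
python3 -m creep '[[[-0.001,0,0],0,1],[[-0.002,0,0],0,1],[[-0.003,0,0],0,1],[[-0.004,0,0],0,1],[[-0.005,0,0],0,1],[[-0.005,0,0],0,1],[[-0.005,0,0],0,1],[[-0.005,0,0],0,1]]'
```

```text
clock: 9.92
position: [483.1, 63.4, 89.2]
orientation: [2.567, 1.571, -0.321]
contact_force: [-0.8, -1.5, 1.6]
gripper_width: 0.003
```

```bash
python3 -m creep '[[[-0.005,0,0],0,1],[[-0.015,0,0],0,1],[[-0.03,0,0],0,1],[[-0.05,0,0],0,1],[[-0.075,0,0],0,1],[[-0.1,0,0],0,1],[[-0.12,0,0],0,1],[[-0.12,0,0],0,1]]'
python3 - <<'E'
from plant import r
from h import *
s=r.observe(); print(s['position'],s['contact_force'])
a=r.capture("scene"); b=r.capture("wrist")
cv2.imwrite("pics/s9.png",np.hstack([cv2.resize(a["pixels"][130:330,170:370],(400,400),interpolation=cv2.INTER_CUBIC),cv2.copyMakeBorder(cv2.resize(b["pixels"],(400,300)),0,100,0,0,0)])[:,:,::-1])
E
```

```text
clock: 10.58
position: [485.0, 64.2, 214.1]
orientation: [2.924, 1.564, 0.036]
contact_force: [0.8, 0.1, -0.8]
gripper_width: -0.001
[484.95602563  64.22931698 214.13878368] [ 0.77279286  0.14753911 -0.84514662]
```

View pics/s9.png

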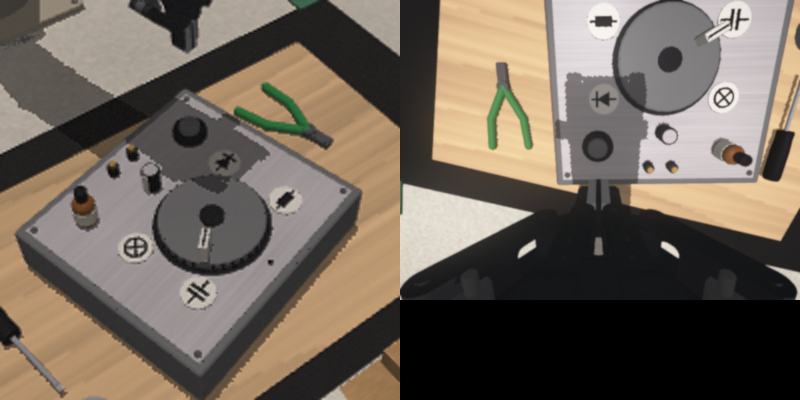

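Run:
```python
from plant import r
from h import *
b=r.capture("scene"); p=b["pixels"]
big=cv2.resize(p[200:290,230:330],None,fx=6,fy=6,interpolation=cv2.INTER_CUBIC)[:,:,::-1].copy()
for rad in (33,59):
    a=np.radians(15.1-60); q=proj(b,[606+rad*np.cos(a),10.5+rad*np.sin(a),111]); print(q)
    cv2.circle(big,tuple(int(x) for x in ((q-[230,200])*6+3)),3,(0,0,255),-1)
cv2.imwrite("pics/s10.png",big)
s=r.observe();print(s['contact_force'],s['clock'],np.abs(s['joint_velocities']).max())
```

```text
[273.10076804 243.11884549]
[270.88614009 253.4911828 ]
[-0.78245172  0.78931308 -0.90472368] 10.7333 0.01725473093954132
```

View pics/s10.png

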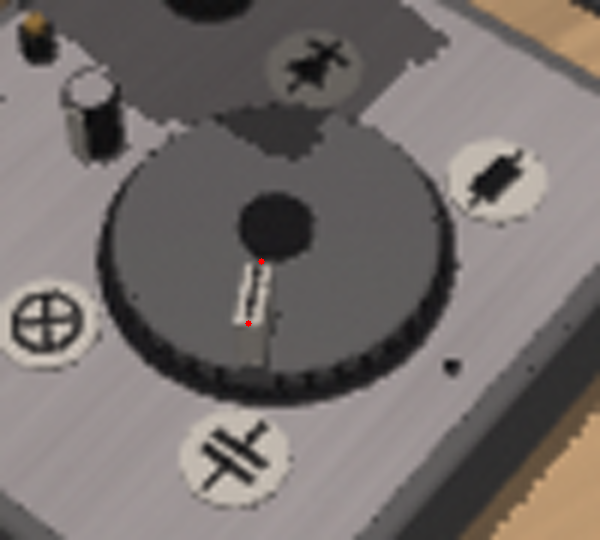

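The tab's top ends fall on the projected -60° points at (261,261) and (248,323). The selector is therefore on the capacitor place, and the arm is clear, so I hand in.

```bash
python3 -c "
from plant import r
print(r.finish_job())"
```

```text
the job is handed in; nothing more can be done
None
```

I turned the selector one place clockwise (-1.047) to the capacitor legend, then pressed and released the test button. I handed the job in at about 10.7 s.

- **Selector:** I pushed the tab with shut fingers along an arc, reading 2.4 N part-way, and it snapped ahead of the finger. In the last picture the tab's top ends fall on the points projected for -60°, which is the capacitor place.
- **Button:** On the way down the fingers stopped at z ≈ 86 mm. Pressing further raised the force from 12 to 23 N for only 0.3 mm, so I took it as fully down. On the way up the force fell to 1.6 N at z = 89 mm, in line with the spring. I did not measure its final height; I only saw it standing free in the last pictures.
- **Bystanders:** The flux bottle, capacitor, cutters and screwdriver look undisturbed in the last pictures. I made no numerical check of their positions, and the tray, board and spool were not in full view there. The arm ended about 120 mm above the button, touching nothing, with forces at the noise level of about 1 N.
- **Disagreements:**
  - My first estimate of the button top, 82 mm, was too low. A second measurement gave about 90 mm, which fits the contact forces.
  - The scene-camera half of the legend-disc fit failed, so the dial axis and angle came from the top camera. The rough hub, pin and tab points from both cameras agreed with it to within about 5 mm.

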